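Check in a pick-up order at the canteen scanner

TASK

Check in the pick-up order: swing the scanner arm round to the left until its head is completely clear of the weighing pan, then set the big lidded bowl down in the middle of the pan, keeping it level and not dropping it. Next lift the tall plain tag off its little stand, hook it over the outer (right-hand) part of the rail, leaving at least 6 cm between it and the stop collar, and slide it along until it rests against the collar without shoving the collar. Last, with bowl and tag in place, swing the scanner back so that its head is centred over the bowl; leave everything else as it was.

Things in the scene. Friction and masses are not known exactly. Their poses are not given: they have to be found in the camera images.
- scanner (a joint): Swing of the scanner arm about its upright mast, rad: 0 = head straight above the weighing pan, growing as the head swings to the robot's left (+y) and away round the mast; limits -0.35 and 1.4. It is stiff enough to stay where it is left (about 0.6 N at the head moves it).
- scanner_head (a point): Middle of the underside of the scanner head: a grey disc 80 mm in diameter and 36 mm thick, 164 mm above the counter, carried by an aluminium arm 220 mm from the mast's axis.
- scanner_grip (a point): Middle of the black upright grip pin on top of the scanner head: 18 mm in diameter, 44 mm tall (28 mm below this point, 16 mm above it; its top is 246 mm above the counter). Take it from above.
- scanner_pivot (a point): Point on the scanner arm's vertical hinge axis, 190 mm above the counter, on a mast 26 mm thick behind the pan.
- pan (a point): Centre of the top of the round steel weighing pan, 150 mm in diameter, 22 mm above the counter, flat with no rim, on a grey square base 170 mm wide.
- big_bowl: The big lidded bowl, brown-red with a white lid (lid fixed on): 116 mm in diameter, 64 mm tall to the lid's top, with an upright round white knob 26 mm in diameter and 28 mm tall in the middle (top at 92 mm). About 0.35 kg. Origin: centre of its underside, z up. It stands in a row with two smaller alike bowls, in any order.
- small_bowl_a: A small lidded bowl, bystander: 88 mm in diameter, 46 mm tall plus a 24 mm knob. Origin: centre of its underside.
- small_bowl_b: Another small lidded bowl, bystander, same as the first.
- tag: Tall plain white tag, a rigid hanger, about 0.07 kg. Roof 32 (x) x 56 (y) x 6 mm; under it a front leg at -x 85 mm long and a back leg at +x 42 mm long, both 56 mm wide, 4 mm thick, 24 mm apart inside: a bar along y fits between. On the roof a grip tab 14 (x) x 24 mm (y), 6 to 46 mm above the origin. Origin: middle of the roof's underside, which rests on the bar; z up. Starts hanging on its stand.
- tag_stand: The tag's little stand: a grey foot 100 by 130 mm carrying a 12 mm bar along its y axis, 100 mm long between two uprights; the bar's top is 121 mm above the counter. Fixed. Origin: centre of its underside.
- rail_mid (a point): Middle of the steel rail's axis: a horizontal round bar 12 mm thick along this point's y axis, 360 mm long, 170 mm above the counter, bent down into a post at each end (y = -180 and +180 mm). Outer end = -y (away from the scanner), inner end = +y. Fixed.
- collar_mid (a point): Middle of the stop collar clamped on the rail: dark steel ring 28 mm in diameter, 16 mm long along the rail (y axis along the rail). The tag comes to it from the outer (-y) side and touches it when the tag's origin is 36 mm from this point.
- old_tag: A shorter tag with a grey disc on it, bystander, hanging on the rail beyond the collar (inner side): 44 mm wide, front leg 55 mm; same roof, tab and origin as the tall tag.
- carton_a: Drink carton, bystander, 40 x 60 x 95 mm. Origin: centre of its underside.
- carton_b: Drink carton, bystander, like the other one.
- can: Drink can, bystander, 66 mm in diameter and 115 mm tall. Origin: centre of its underside.
- spoon: White spoon lying on the counter, bystander, 140 mm long, lying along its x axis.
Not all that is in view belongs to the job. What is shaped like the tag but orange is not meant. What is shaped like the big_bowl but blue is not meant.

How it is judged:
By the outcome, as a careful person would: the job done as asked, in the order asked, and still so for the second after the job is handed in, with the robot touching nothing.
It also fails if it takes over 72 s, if anything falls off the work surface, if the arm or the gripper's body presses on something with over 40 N, if the wrist force passes 120 N, or if a joint passes its speed limit or range.

ROBOT

A 6-joint arm with a two-finger parallel gripper is mounted at the origin on the work surface. World frame = base frame: x ahead of the robot, y to its left, z up, the work surface at z = 0. Lengths are in m, angles in rad, forces in N, time in s.
With the tool pointing down it reaches from about 0.375 to 0.9 m from the base axis. Payload 3.1 kg.
Tool frame: the origin (TCP) lies between the finger pads; the fingertips stand 22 mm ahead of it and the grasp point (between the pads) lies 3 mm ahead of it; z points along the fingers, y is the line along which they close (so a half turn about z gives the same grasp; the last joint's range is limited). The gripper opens to 87 mm and grips with 3 to 60 N. Pads are 19 mm wide; open, the fingers measure 117 mm over their backs; the gripper's body (75 mm by 190 mm) begins 51 mm behind the grasp point.
Start: joints at [-0.178, 0.527, 1.433, -0, 1.181, -0.178], TCP at [0.625, 0, 0.245] pointing down, gripper open.
Joint ranges: [-3.08, 3.08], [-0.75, 2.2], [0.22, 2.44], [-1.43, 4.57], [0, 2.65], [-2.85, 2.85]. Speed limits (rad/s): [2.79, 2.79, 3.14, 3.14, 3.14, 3.14].

INTERFACE

Orientations are given as a unit quaternion [x, y, z, w].
In Python, from rig import robot gives the robot as it stands.
- The arm moves only by the tool move_arm, never from a script. Its argument "series" is text: rows parted by semicolons, each of 6 numbers parted by spaces: the shift along the tool's x, y, z in mm, then the turn, a rotation vector about the tool's x, y, z in degrees. In form: dx dy dz ax ay az; .... A call has 1 to 8 rows; each row is the pose to reach, as a shift and turn from the pose commanded when the call began, along the tool's axes at that moment; what a row does not reach only later rows make up. A row lasts 1/12 s, in which the tool goes at most 41.7 mm and 7.16 degrees, less where a joint would pass 70% of its speed; a pose out of reach is approached as far as the arm can. A call with a gripper value outside its range is refused whole. "jaw" is the opening, from 0 (shut) to 1 (fully open), set as the call begins (left out, the last holds). The fingers move at their own pace and stop on an object; "newtons" is the grip in N (left out, the last holds). Time passes only in rows, so rows that repeat a pose let the fingers close. It gives the time, the measured TCP pose, the force, the opening and the grip force at its end, in the units of the state.
- robot.get_obs(): the state, without advancing time (a new reading comes with each control period).
- robot.camera(name): name is "scene" or "side" or "wrist"; returns a dict with "img" (384x512x3 uint8, red, green, blue), "mtx" (3x3 intrinsics, pixels), "world_to_cam" (4x4, takes a point from world to camera coordinates). Camera axes: x right, y down, z forward; pixel columns grow to the right and rows downward; lengths in m; the calibration is good to about 2 mm. A picture is of the moment at which its call begins. There is no depth.
- robot.hand_in(): hands the job in; it is judged then, once.
Trained networks look in a picture, given as the dict that the camera call returned (one of the last four; its "shot" number tells which), for a name from the list of things; names that differ only in an ending like _2 or _b are one class to them, and where a whole thing is asked for, a point or a joint stands for the part that bears it (a point fixed in the world has none). Each returns a list of dicts, best first, with "p" (0 to 1); they miss things now and then, are a little off and sometimes report something else, mostly with a low value. They report only what shows in the picture. A call takes as long as a camera call. They do not tell look-alikes from the thing itself.
- robot.search_frame(picture, thing): "xyz" ([x, y, z] in m, in world coordinates, good to about 4 mm: the middle of the surface that is visible of it).
- robot.tip_of(picture, thing): "xyz" ([x, y, z] in m, in world coordinates, good to about 4 mm: a listed point, or the origin of a listed thing).
The state is a dict: "time": time; "q": joint angles; "joint_velocities": joint speeds; "joint_torque": joint torques, N m; "position": TCP position; "tool_rot": TCP orientation; "ft_force": force on the tool from outside, world axes, zero at the start; "moment": the same for the moment, N m; "grip_width": finger opening in m; "grip_force": force on a finger pad.
Only numpy, scipy, OpenCV 4.12 (cv2) and the standard library are available. Lean on these libraries where they do the work, as an engineer would, in place of code of your own. Each camera call takes 0.05 s, during which the arm holds its last target. There are 200 camera calls.

## Working session

There is one attempt and no reset: what is moved stays moved. The work goes in short steps, Python scripts to look and compute and a tool call to move; the robot and the scene stay as the last step left them, time stands still between calls to the robot, and variables do not carry over. Pictures are saved under pics/ and viewed, at most 13 in all, crops included, and the job is handed in when it is done.

Besides the shell and the picture viewer there is one more tool, called as name(argument=value, ...), one argument or row to a line, values as JSON. move_arm: Moves the arm, as the interface text tells. Its arguments: {"type":"object","properties":{"series":{"type":"string"},"jaw":{"type":"number"},"newtons":{"type":"number"}},"required":["series"]}

```bash
mkdir -p pics; ls; cat > h.py <<'E'
from rig import robot
import numpy as np, cv2
def save(n,c): cv2.imwrite(f'pics/{n}.png',c['img'][:,:,::-1])
def px(c,p):
    q=c['world_to_cam']@np.r_[p,1]; u=c['mtx']@q[:3]; return np.round(u[:2]/u[2]).astype(int)
def ray(c,uv,z):
    T=np.linalg.inv(c['world_to_cam']); d=T[:3,:3]@np.linalg.solve(c['mtx'],[uv[0],uv[1],1]); o=T[:3,3]
    return o+d*(z-o[2])/d[2]
E
python3 - <<'E'
from h import *
S={n:robot.camera(n) for n in('scene','side')}
cv2.imwrite('pics/a.png',np.vstack([S['scene']['img']])[:,:,::-1]); save('b',S['side'])
for n,c in S.items():
  for t in 'scanner_head scanner_grip scanner_pivot pan big_bowl small_bowl_a tag tag_stand rail_mid collar_mid old_tag carton_a can spoon'.split():
    for r in robot.tip_of(c,t)[:3]:
      print(n,t,np.round(r['xyz'],3),round(r['p'],2),px(c,r['xyz']))
o=robot.get_obs();print(o['time'],o['position'],o['tool_rot'])
E
```

```text
pics
scene scanner_head [0.498 0.125 0.165] 0.55 [267 191]
scene scanner_grip [0.493 0.124 0.222] 0.88 [267 178]
scene scanner_pivot [0.717 0.106 0.192] 0.67 [271 241]
scene scanner_pivot [ 0.551 -0.196  0.169] 0.49 [170 212]
scene pan [0.496 0.101 0.02 ] 0.58 [260 218]
scene big_bowl [ 0.44  -0.227 -0.006] 0.88 [170 219]
scene big_bowl [ 0.264 -0.224 -0.001] 0.74 [171 184]
scene big_bowl [ 0.44  -0.354  0.002] 0.58 [135 221]
scene small_bowl_a [ 0.44  -0.356 -0.003] 0.83 [134 222]
scene small_bowl_a [0.718 0.107 0.192] 0.59 [272 241]
scene small_bowl_a [ 0.425 -0.098  0.003] 0.42 [205 211]
scene tag [0.411 0.282 0.12 ] 0.73 [307 178]
scene tag [0.259 0.305 0.018] 0.62 [302 168]
scene tag_stand [0.415 0.293 0.001] 0.79 [307 200]
scene rail_mid [ 0.554 -0.232  0.168] 0.59 [159 213]
scene collar_mid [ 0.552 -0.196  0.169] 0.38 [170 212]
scene old_tag [ 0.544 -0.089  0.179] 0.71 [203 205]
scene carton_a [ 0.761 -0.282  0.002] 0.86 [150 299]
scene carton_a [ 0.604  0.479 -0.002] 0.61 [369 236]
scene can [ 0.727 -0.092 -0.   ] 0.73 [210 284]
scene can [ 0.443 -0.232 -0.001] 0.37 [168 219]
[... 571 characters left out ...]
e small_bowl_a [ 0.422 -0.098  0.   ] 0.87 [281 187]
side small_bowl_a [ 0.435 -0.36  -0.001] 0.71 [278 144]
side tag [0.413 0.288 0.12 ] 0.83 [286 251]
side tag [0.257 0.303 0.014] 0.66 [334 275]
side tag_stand [0.409 0.29  0.   ] 0.92 [286 273]
side rail_mid [ 0.557 -0.241  0.169] 0.56 [247 129]
side old_tag [ 0.544 -0.085  0.175] 0.54 [248 155]
side carton_a [0.603 0.477 0.   ] 0.74 [220 326]
side carton_a [ 0.752 -0.278 -0.001] 0.45 [203 155]
side can [ 0.728 -0.09   0.003] 0.55 [203 187]
side can [0.503 0.121 0.165] 0.29 [258 199]
side spoon [0.681 0.319 0.   ] 0.86 [201 278]
1.5 [6.24999697e-01 1.96076302e-05 2.44546220e-01] [7.07109267e-01 7.07104295e-01 6.31801956e-06 1.00842711e-05]
```

View pics/a.png

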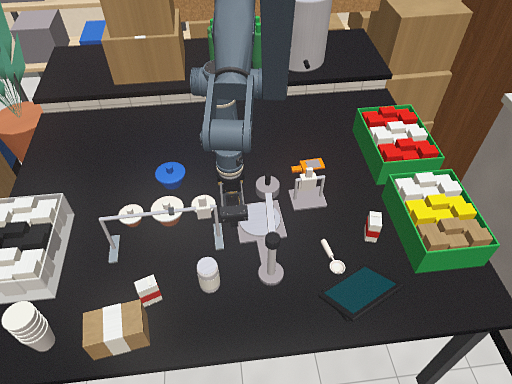

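View pics/b.png

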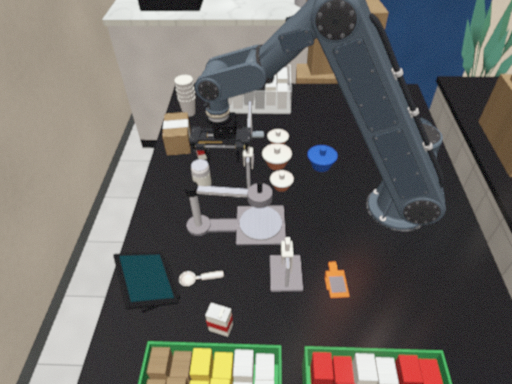

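The big bowl is the middle one of the row (scene px 168,205). The blue bowl and the orange tag at px 312,165 are decoys. The scanner head at px 267,185 is slightly left of the pan centre. I'll go above the grip pin first.

move_arm(
  series="0 0 -40 0 0 0;25 -30 -60 0 0 0;50 -55 -60 0 0 0;75 -80 -60 0 0 0;100 -105 -60 0 0 0;124 -127 -60 0 0 0;124 -127 -60 0 0 0;124 -127 -60 0 0 0",
  jaw=1,
)

```text
time: 2.17
position: [0.4968, 0.1252, 0.305]
tool_rot: [0.706, 0.708, 0.0, 0.0]
ft_force: [0.8, -1.0, 0.6]
grip_width: 0.0869
grip_force: 0.0
```

```bash
python3 - <<'E'
from h import *
for n in('wrist','scene','side'):
  c=robot.camera(n)
  if n=='wrist': save('c',c)
  for t in 'scanner_head scanner_grip scanner_pivot pan big_bowl tag rail_mid collar_mid old_tag'.split():
    for r in robot.tip_of(c,t)[:2]:
      print(n,t,np.round(r['xyz'],3),round(r['p'],2),px(c,r['xyz']))
o=robot.get_obs();print(o['time'],o['position'],o['tool_rot'])
E
```

```text
wrist scanner_grip [0.498 0.124 0.231] 0.71 [257 213]
wrist scanner_pivot [0.718 0.108 0.191] 0.59 [486 216]
wrist tag [0.409 0.29  0.123] 0.85 [169  23]
wrist tag [0.259 0.305 0.019] 0.76 [79 34]
scene scanner_head [0.496 0.125 0.163] 0.59 [267 191]
scene scanner_grip [0.497 0.123 0.228] 0.9 [267 178]
scene scanner_pivot [0.716 0.108 0.192] 0.8 [272 240]
scene scanner_pivot [0.412 0.293 0.001] 0.15 [307 199]
scene pan [0.717 0.108 0.192] 0.68 [272 241]
scene pan [0.494 0.102 0.019] 0.64 [260 218]
scene big_bowl [0.602 0.481 0.004] 0.72 [370 234]
scene big_bowl [ 0.262 -0.222  0.   ] 0.62 [172 183]
scene tag [0.258 0.304 0.018] 0.57 [302 168]
scene tag [0.415 0.282 0.121] 0.52 [307 178]
scene rail_mid [ 0.55  -0.234  0.172] 0.8 [158 212]
scene rail_mid [ 0.732 -0.09  -0.002] 0.29 [211 285]
scene collar_mid [ 0.553 -0.198  0.169] 0.54 [170 212]
scene old_tag [ 0.546 -0.094  0.176] 0.66 [202 206]
side scanner_head [0.501 0.125 0.167] 0.92 [258 200]
side scanner_grip [0.497 0.123 0.231] 0.63 [259 185]
side scanner_pivot [0.719 0.106 0.187] 0.76 [191 190]
side scanner_pivot [ 0.68   0.322 -0.003] 0.43 [201 280]
side pan [0.502 0.099 0.021] 0.88 [259 222]
side big_bowl [ 0.262 -0.221  0.003] 0.62 [320 165]
side big_bowl [ 0.446 -0.229 -0.001] 0.48 [275 164]
side tag [0.258 0.305 0.015] 0.97 [334 275]
side tag [0.412 0.288 0.121] 0.63 [286 250]
side rail_mid [0.5   0.103 0.024] 0.65 [259 222]
side rail_mid [ 0.552 -0.238  0.168] 0.64 [248 130]
side collar_mid [ 0.754 -0.283 -0.   ] 0.71 [202 154]
side collar_mid [ 0.549 -0.198  0.17 ] 0.6 [248 136]
side old_tag [ 0.551 -0.238  0.169] 0.69 [248 129]
side old_tag [ 0.545 -0.09   0.173] 0.62 [248 154]
3.6667 [0.49797795 0.12404317 0.30454821] [ 7.07089804e-01  7.07123758e-01 -1.55081029e-05 -6.33324405e-06]
```

View pics/c.png

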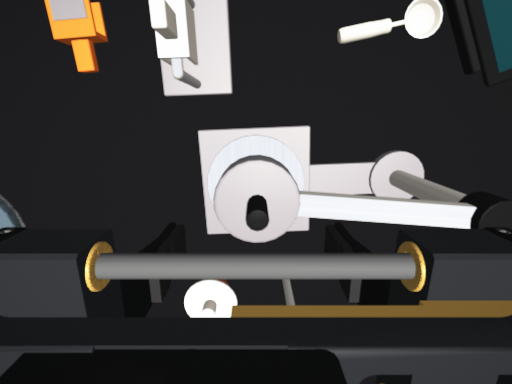

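move_arm(
  series="0 0 25 0 0 0;0 0 50 0 0 0;0 0 71 0 0 0;0 0 71 0 0 0;0 0 71 0 0 0",
)

```text
time: 4.08
position: [0.4974, 0.124, 0.2329]
tool_rot: [0.707, 0.707, -0.001, -0.001]
ft_force: [0.8, -0.6, 0.7]
grip_width: 0.0866
grip_force: 0.0
```

move_arm(
  series="0 0 0 0 0 0;0 0 0 0 0 0;0 0 0 0 0 0;0 0 0 0 0 0;0 0 0 0 0 0;0 0 0 0 0 0;0 0 0 0 0 0;0 0 0 0 0 0",
  jaw=0,
  newtons=12,
)

```text
time: 4.75
position: [0.498, 0.124, 0.2336]
tool_rot: [0.707, 0.707, 0.0, 0.0]
ft_force: [-0.1, 0.4, -0.1]
grip_width: 0.0415
grip_force: 0.0
```

move_arm(
  series="0 0 0 0 0 0;0 0 0 0 0 0;0 0 0 0 0 0;0 0 0 0 0 0;0 0 0 0 0 0;0 0 0 0 0 0",
)

```text
time: 5.25
position: [0.4982, 0.124, 0.2335]
tool_rot: [0.707, 0.707, 0.0, 0.0]
ft_force: [0.9, -0.8, 0.3]
grip_width: 0.0177
grip_force: 12.0
```

move_arm(
  series="25 3.4 0 0 0 6.6;50 9.7 0 0 0 13.2;73 18.7 0 0 0 19.8;96 30.5 0 0 0 26.4;117 44.7 0 0 0 33;117 44.7 0 0 0 33",
)

```text
time: 5.75
position: [0.5454, 0.2445, 0.2335]
tool_rot: [0.879, 0.476, 0.002, -0.0]
ft_force: [1.4, 1.0, 2.7]
grip_width: 0.0178
grip_force: 12.0
```

move_arm(
  series="25 3.4 0 0 0 6.6;50 9.7 0 0 0 13.2;73 18.7 0 0 0 19.8;96 30.5 0 0 0 26.4;117 44.7 0 0 0 33;117 44.7 0 0 0 33;117 44.7 0 0 0 33",
)

```text
time: 6.33
position: [0.6447, 0.3152, 0.2335]
tool_rot: [0.978, 0.209, 0.0, -0.0]
ft_force: [-0.2, 0.3, 1.7]
grip_width: 0.0174
grip_force: 12.0
```

move_arm(
  series="0 0 0 0 0 0;0 0 0 0 0 0;0 0 0 0 0 0;0 0 0 0 0 0;0 0 0 0 0 0;0 0 -25 0 0 0;0 0 -65 0 0 0;0 0 -65 0 0 0",
  jaw=0.6,
)

```text
time: 7.0
position: [0.6474, 0.3159, 0.3072]
tool_rot: [0.978, 0.208, 0.007, -0.001]
ft_force: [1.4, 0.6, 2.9]
grip_width: 0.0517
grip_force: 0.0
```

move_arm(
  series="-25 26 0 0 0 4;-52 54 0 0 0 8;-80 82 0 0 0 12;-108 110 0 0 0 16;-136 138 0 0 0 20;-164 166 0 0 0 24.1;-188 192 0 0 0 24.1;-202 208 0 0 0 24.1",
)

```text
time: 7.67
position: [0.5422, 0.0397, 0.299]
tool_rot: [1.0, -0.002, -0.0, 0.001]
ft_force: [0.6, 0.1, -1.0]
grip_width: 0.0526
grip_force: 0.0
```

move_arm(
  series="-12 36 0 0 0 0;-26 72 0 0 0 0;-40 108 0 0 0 0;-54 146 0 0 0 0;-68 184 10 0 0 0;-82 222 30 0 0 0;-95 256 50 0 0 0;-100 272 70 0 0 0",
)

```text
time: 8.33
position: [0.4427, -0.233, 0.229]
tool_rot: [1.0, -0.002, 0.001, 0.002]
ft_force: [0.2, 0.8, -0.3]
grip_width: 0.0521
grip_force: 0.0
```

```bash
python3 - <<'E'
from h import *
c=robot.camera('wrist');save('d',c)
for t in ['big_bowl','small_bowl_a']:
    for r in robot.tip_of(c,t)[:3]:
      print(t,np.round(r['xyz'],3),round(r['p'],2),px(c,r['xyz']))
c=robot.camera('side')
for t in ['scanner_grip','scanner_head']:
    for r in robot.tip_of(c,t)[:2]:
      print(t,np.round(r['xyz'],3),round(r['p'],2),px(c,r['xyz']))
o=robot.get_obs();print(o['time'],o['position'],o['tool_rot'],o['q'])
E
```

```text
big_bowl [ 0.442 -0.227 -0.   ] 0.73 [250 174]
big_bowl [ 0.259 -0.219  0.002] 0.67 [245 295]
big_bowl [ 0.436 -0.362 -0.   ] 0.39 [351 178]
small_bowl_a [ 0.438 -0.361 -0.003] 0.98 [349 177]
small_bowl_a [ 0.425 -0.101  0.001] 0.66 [156 188]
scanner_grip [0.64  0.311 0.229] 0.78 [206 233]
scanner_head [0.646 0.313 0.165] 0.89 [206 247]
scanner_head [ 0.551 -0.197  0.166] 0.61 [248 137]
8.6333 [ 0.44422553 -0.22855572  0.22958609] [ 9.99999527e-01 -3.21691605e-04  8.17111673e-04  4.17973547e-04] [-6.99482342e-01  3.79987575e-01  1.75997073e+00  4.89580023e-04
  9.99845605e-01  8.71693152e-01]
```

View pics/d.png

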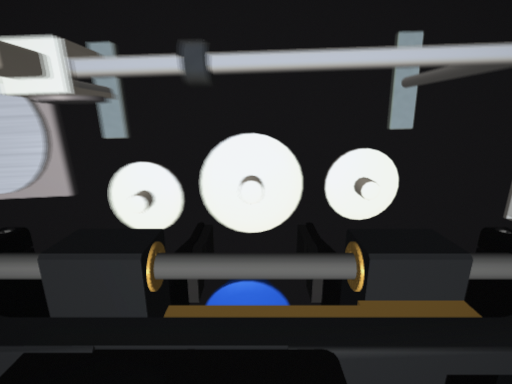

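move_arm(
  series="0 0 40 0 0 0;0 0 75 0 0 0;0 0 105 0 0 0;0 0 125 0 0 0;0 0 138 0 0 0;0 0 138 0 0 0;0 0 138 0 0 0",
)

```text
time: 9.22
position: [0.4444, -0.2283, 0.0911]
tool_rot: [1.0, 0.0, 0.0, 0.0]
ft_force: [0.2, 0.1, 0.1]
grip_width: 0.0524
grip_force: 0.0
```

move_arm(
  series="0 0 0 0 0 0;0 0 0 0 0 0;0 0 0 0 0 0;0 0 0 0 0 0;0 0 0 0 0 0;0 0 0 0 0 0;0 0 0 0 0 0",
  jaw=0,
  newtons=30,
)

```text
time: 9.8
position: [0.4435, -0.2289, 0.091]
tool_rot: [1.0, -0.001, 0.0, -0.0]
ft_force: [0.8, 2.5, 5.3]
grip_width: 0.0249
grip_force: 29.9
```

move_arm(
  series="0 0 0 0 0 0;0 0 0 0 0 0;0 0 -8 0 0 0;0 0 -20 0 0 0;0 0 -20 0 0 0",
)

```text
time: 10.22
position: [0.444, -0.2299, 0.1117]
tool_rot: [1.0, -0.001, 0.001, 0.001]
ft_force: [0.6, -1.2, -5.1]
grip_width: 0.0257
grip_force: 30.0
```

move_arm(
  series="0 0 -15 0 0 0;0 0 -38 0 0 0;0 0 -65 0 0 0;0 -12 -90 0 0 0;0 -32 -105 0 0 0;0 -58 -108 0 0 0;0 -86 -108 0 0 0;0 -114 -108 0 0 0",
)

```text
time: 10.88
position: [0.4432, -0.1144, 0.2185]
tool_rot: [1.0, -0.002, 0.0, 0.0]
ft_force: [0.8, 0.5, -5.1]
grip_width: 0.0247
grip_force: 30.0
```

move_arm(
  series="6 -28 0 0 0 0;14 -56 0 0 0 0;22 -84 0 0 0 0;30 -112 0 0 0 0;38 -140 0 0 0 0;46 -168 0 0 0 0;52 -192 0 0 0 0;54 -208 0 0 0 0",
)

```text
time: 11.55
position: [0.4983, 0.0948, 0.2178]
tool_rot: [1.0, -0.0, -0.0, -0.0]
ft_force: [1.4, -0.5, -4.3]
grip_width: 0.0252
grip_force: 30.0
```

move_arm(
  series="0 -5 10 0 0 0;0 -7 25 0 0 0;0 -7 45 0 0 0;0 -7 60 0 0 0;0 -7 70 0 0 0;0 -7 70 0 0 0",
)

```text
time: 12.05
position: [0.4958, 0.099, 0.1457]
tool_rot: [1.0, -0.001, -0.003, 0.0]
ft_force: [-0.8, 0.1, -5.0]
grip_width: 0.0249
grip_force: 30.0
```

```bash
python3 - <<'E'
from h import *
for n in('side','wrist','scene'):
 c=robot.camera(n)
 if n=='side': cv2.imwrite('pics/e.png',cv2.resize(c['img'][130:300,170:340,::-1],None,fx=3,fy=3))
 for t in ['big_bowl','pan']:
    for r in robot.tip_of(c,t)[:1]:
      print(n,t,np.round(r['xyz'],3),round(r['p'],2),px(c,r['xyz']))
o=robot.get_obs();print(o['time'],o['position'],o['tool_rot'])
E
```

```text
side big_bowl [0.499 0.096 0.054] 0.88 [260 215]
side pan [0.499 0.1   0.023] 0.76 [259 222]
wrist big_bowl [0.498 0.103 0.057] 0.69 [250 205]
scene big_bowl [0.494 0.099 0.057] 0.81 [259 211]
scene pan [0.495 0.1   0.019] 0.72 [260 218]
12.5 [0.49844667 0.09970007 0.14922753] [ 9.99999346e-01 -8.68337492e-04  7.44243470e-04  1.99516671e-05]
```

View pics/e.png

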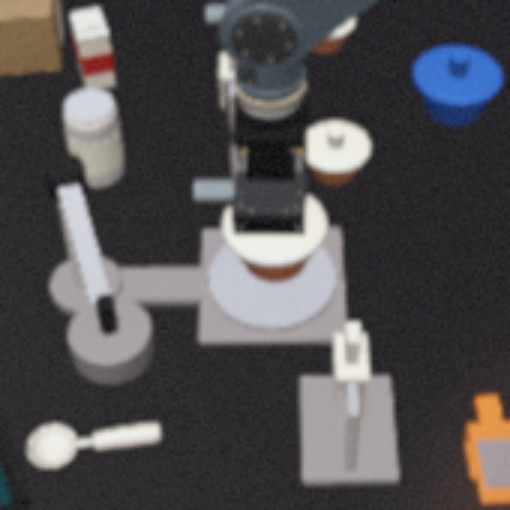

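The bowl hangs level over the pan (crop px 272,250), and the scanner head (110,330) is well clear. Lowering it gently.

move_arm(
  series="0 1 14 0 0 0;0 1 25 0 0 0;0 1 30 0 0 0;0 1 33 0 0 0;0 1 34.5 0 0 0;0 1 35.5 0 0 0;0 1 36 0 0 0;0 1 36 0 0 0",
)

```text
time: 13.17
position: [0.4985, 0.0988, 0.1131]
tool_rot: [1.0, -0.001, 0.001, -0.0]
ft_force: [0.1, 0.2, -2.8]
grip_width: 0.0249
grip_force: 30.0
```

move_arm(
  series="0 0 0.5 0 0 0;0 0 0.8 0 0 0;0 0 0.8 0 0 0",
)

```text
time: 13.42
position: [0.4986, 0.099, 0.1129]
tool_rot: [1.0, -0.001, 0.001, -0.0]
ft_force: [-1.7, 1.4, 5.6]
grip_width: 0.025
grip_force: 29.9
```

move_arm(
  series="0 0 0.8 0 0 0;0 0 0 0 0 0;0 0 0 0 0 0;0 0 0 0 0 0;0 0 0 0 0 0;0 0 0 0 0 0;0 0 -20 0 0 0;0 0 -45 0 0 0",
  jaw=0.6,
)

```text
time: 14.08
position: [0.4964, 0.0986, 0.1554]
tool_rot: [1.0, -0.001, -0.003, -0.0]
ft_force: [-0.2, 0.7, 0.4]
grip_width: 0.0518
grip_force: 0.0
```

move_arm(
  series="0 0 -40 0 0 0;0 0 -80 0 0 0;0 0 -100 0 0 0;0 0 -100 0 0 0",
)

```text
time: 14.42
position: [0.5013, 0.0987, 0.2618]
tool_rot: [1.0, -0.001, 0.006, 0.0]
ft_force: [0.8, 0.1, -1.0]
grip_width: 0.0519
grip_force: 0.0
```

```bash
python3 - <<'E'
from h import *
A={}
for i in range(2):
 for n in('side','scene'):
  c=robot.camera(n)
  for t in ['big_bowl','pan','tag','tag_stand']+['collar_mid','old_tag','rail_mid']:
    for r in robot.tip_of(c,t)[:2]:
      print(n,t,np.round(r['xyz'],3),round(r['p'],2),px(c,r['xyz']))
  save(f'f{n}{i}',c)
o=robot.get_obs();print(o['time'],o['position'],o['tool_rot'])
E
```

```text
side big_bowl [ 0.261 -0.222  0.003] 0.76 [320 165]
side big_bowl [0.642 0.312 0.23 ] 0.74 [205 233]
side pan [0.499 0.099 0.022] 0.63 [259 222]
side tag [0.257 0.304 0.015] 0.58 [334 275]
side tag [0.411 0.287 0.12 ] 0.5 [286 250]
side tag_stand [ 0.408  0.291 -0.001] 0.66 [286 273]
side collar_mid [0.413 0.29  0.121] 0.38 [286 251]
side old_tag [ 0.543 -0.089  0.17 ] 0.44 [248 155]
side rail_mid [ 0.552 -0.24   0.168] 0.8 [248 129]
scene big_bowl [ 0.262 -0.223  0.001] 0.67 [172 183]
scene big_bowl [0.495 0.096 0.019] 0.63 [259 218]
scene pan [0.497 0.1   0.022] 0.65 [260 218]
scene tag [0.26  0.304 0.019] 0.88 [302 168]
scene tag [0.41  0.283 0.122] 0.54 [307 177]
scene tag_stand [ 0.409  0.296 -0.001] 0.69 [307 199]
scene collar_mid [ 0.551 -0.194  0.172] 0.47 [171 211]
scene old_tag [ 0.546 -0.093  0.176] 0.69 [202 206]
scene rail_mid [ 0.551 -0.234  0.17 ] 0.95 [158 213]
side big_bowl [ 0.263 -0.224  0.001] 0.81 [320 165]
side big_bowl [0.5   0.095 0.021] 0.72 [259 221]
side pan [0.5   0.097 0.021] 0.61 [259 222]
side pan [ 0.422 -0.098  0.   ] 0.41 [281 187]
side tag [0.258 0.306 0.017] 0.72 [334 275]
side tag [0.413 0.287 0.119] 0.59 [286 250]
side tag_stand [0.409 0.289 0.001] 0.95 [286 272]
side old_tag [ 0.546 -0.088  0.177] 0.55 [248 154]
side rail_mid [ 0.553 -0.238  0.174] 0.52 [248 128]
scene big_bowl [ 0.262 -0.22  -0.003] 0.83 [172 183]
scene big_bowl [0.496 0.099 0.02 ] 0.73 [259 218]
scene pan [0.498 0.099 0.018] 0.74 [259 219]
scene pan [0.414 0.296 0.   ] 0.73 [308 200]
scene tag [0.258 0.302 0.021] 0.84 [302 167]
scene tag [0.413 0.283 0.12 ] 0.67 [307 178]
scene tag_stand [ 0.41   0.294 -0.001] 0.64 [307 199]
scene collar_mid [ 0.552 -0.197  0.172] 0.41 [170 211]
scene old_tag [ 0.545 -0.092  0.176] 0.53 [203 206]
scene rail_mid [ 0.553 -0.234  0.171] 0.95 [158 213]
16.0167 [0.49806718 0.09870597 0.25675468] [ 9.99999614e-01 -8.78276014e-04  9.55822164e-06  7.05456372e-06]
```

move_arm(
  series="0 -5 -20 0 0 -7;-10 -25 -44 0 0 -14;-24 -52 -44 0 0 -21;-40 -82 -44 0 0 -28;-55 -112 -44 0 0 -35;-68 -142 -44 0 0 -42;-79 -168 -44 0 0 -49;-86 -188 -44 0 0 -56",
)

```text
time: 16.68
position: [0.4108, 0.2887, 0.3009]
tool_rot: [0.882, 0.472, -0.0, -0.0]
ft_force: [1.1, -0.4, 0.1]
grip_width: 0.052
grip_force: 0.0
```

move_arm(
  series="0 0 0 0 0 -7;0 0 0 0 0 -14;0 0 0 0 0 -21;0 0 0 0 0 -28;0 0 0 0 0 -34;0 0 0 0 0 -34;0 0 0 0 0 -34",
)

```text
time: 17.27
position: [0.4123, 0.2869, 0.3007]
tool_rot: [0.709, 0.706, -0.0, -0.0]
ft_force: [0.4, 0.1, 1.0]
grip_width: 0.0521
grip_force: 0.0
```

```bash
python3 - <<'E'
from h import *
c=robot.camera('wrist');save('g',c)
for t in ['tag','tag_stand']:
    for r in robot.tip_of(c,t)[:2]:
      print(t,np.round(r['xyz'],3),round(r['p'],2),px(c,r['xyz']))
c=robot.camera('scene')
cv2.imwrite('pics/h.png',cv2.resize(c['img'][180:270,90:230,::-1],None,fx=5,fy=5,interpolation=cv2.INTER_CUBIC))
np.save('scene.npy',c,allow_pickle=True)
o=robot.get_obs();print(o['time'],o['position'],o['tool_rot'],o['q'])
E
```

```text
tag [0.41  0.291 0.126] 0.9 [253 180]
tag [0.255 0.307 0.016] 0.73 [150 153]
tag_stand [ 0.413  0.29  -0.002] 0.57 [255 163]
17.4667 [0.41239045 0.28682252 0.30075185] [ 7.08205085e-01  7.06006769e-01 -1.21268345e-05 -9.04305663e-06] [3.84893048e-01 2.92957162e-01 1.66308798e+00 7.81730057e-06
 1.18557689e+00 3.87999000e-01]
```

View pics/g.png

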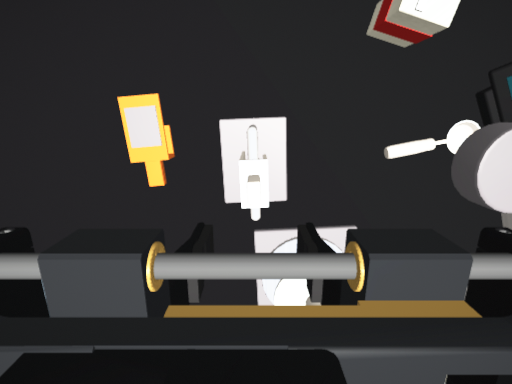

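View pics/h.png

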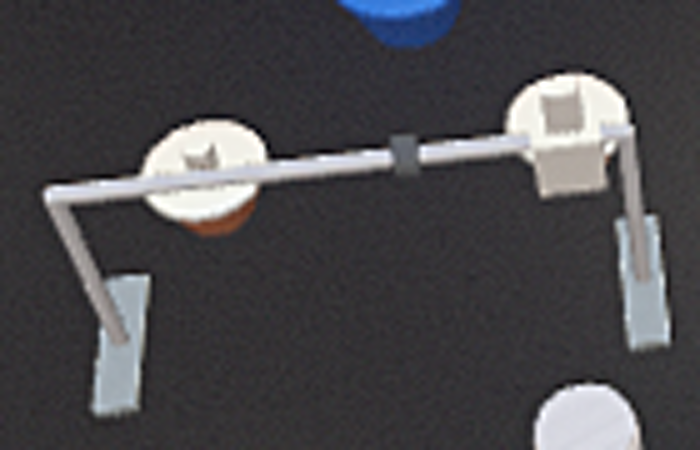

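```bash
python3 - <<'E'
from h import *
c=np.load('scene.npy',allow_pickle=True).item()
f=lambda u,v:(90+u/5-.4,180+v/5-.4)
for n,p in dict(outer=(57,195),inner=(622,131),collar=(405,155),q1=(300,170),q2=(480,149)).items(): print(n,ray(c,f(*p),.17).round(4))
c=robot.camera('wrist')
for p in [(221,120),(286,118),(288,202),(223,203)]: print('foot',ray(c,p,.012).round(4))
for p in [(252,130),(256,215)]: print('bar',ray(c,p,.118).round(4))
for p in [(240,208),(270,206),(240,161),(267,160)]: print('roof',ray(c,p,.127).round(4))
# segment white blob corners
g=c['img'].astype(int); m=((g.min(2)>225)).astype(np.uint8); m[:140]=0; m[222:]=0; m[:,:225]=0;m[:,285:]=0
print(m.sum(), [ (r,*np.where(m[r])[0][[0,-1]]) for r in range(150,222,8) if m[r].any()])
E
```

```text
outer [ 0.554  -0.4118  0.17  ]
inner [ 0.5444 -0.0558  0.17  ]
collar [ 0.5477 -0.1948  0.17  ]
q1 [ 0.552  -0.2609  0.17  ]
q2 [ 0.5485 -0.1471  0.17  ]
foot [0.3627 0.3555 0.012 ]
foot [0.4583 0.3581 0.012 ]
foot [0.4651 0.2291 0.012 ]
foot [0.3616 0.2277 0.012 ]
bar [0.4092 0.3459 0.118 ]
bar [0.4136 0.2452 0.118 ]
roof [0.3948 0.2571 0.127 ]
roof [0.4299 0.2595 0.127 ]
roof [0.3957 0.3125 0.127 ]
roof [0.4259 0.3136 0.127 ]
3785 [(150, np.int64(225), np.int64(284)), (158, np.int64(225), np.int64(284)), (166, np.int64(225), np.int64(284)), (174, np.int64(225), np.int64(284)), (182, np.int64(225), np.int64(284)), (190, np.int64(225), np.int64(284)), (198, np.int64(226), np.int64(284)), (206, np.int64(241), np.int64(268)), (214, np.int64(252), np.int64(259))]
```

move_arm(
  series="0 -1 40 0 0 -1;0 -1 80 0 0 -2;0 -1 110 0 0 -2;0 -1 130 0 0 -2;0 -1 142 0 0 -2;0 -1 147 0 0 -2;0 -1 147 0 0 -2;0 -1 147 0 0 -2",
)

```text
time: 18.18
position: [0.4119, 0.2871, 0.1541]
tool_rot: [0.695, 0.719, 0.0, 0.0]
ft_force: [0.8, 0.1, -0.3]
grip_width: 0.0521
grip_force: 0.0
```

move_arm(
  series="0 0 0 0 0 0;0 0 0 0 0 0;0 0 0 0 0 0;0 0 0 0 0 0;0 0 0 0 0 0;0 0 0 0 0 0;0 0 0 0 0 0;0 0 0 0 0 0",
  jaw=0,
  newtons=25,
)

```text
time: 18.85
position: [0.4114, 0.2869, 0.1539]
tool_rot: [0.695, 0.719, 0.0, 0.0]
ft_force: [0.4, -0.1, 2.4]
grip_width: 0.0138
grip_force: 25.0
```

move_arm(
  series="0 0 0 0 0 0;0 0 0 0 0 0;0 0 -10 0 0 0;0 0 -25 0 0 0;0 0 -25 0 0 0",
)

```text
time: 19.27
position: [0.4126, 0.2875, 0.1803]
tool_rot: [0.695, 0.719, 0.002, 0.001]
ft_force: [1.3, -0.7, -1.4]
grip_width: 0.0138
grip_force: 25.0
```

move_arm(
  series="0 0 -30 0 0 0;0 0 -65 0 0 0;0 0 -100 0 0 0;0 0 -130 0 0 0;-12 2 -148 0 0 0;-40 6 -150 0 0 0;-72 12 -150 0 0 0;-106 20 -150 0 0 0",
)

```text
time: 19.93
position: [0.4344, 0.1811, 0.3286]
tool_rot: [0.694, 0.72, 0.0, 0.0]
ft_force: [0.9, -0.5, -1.1]
grip_width: 0.0137
grip_force: 25.0
```

move_arm(
  series="-34 2 0 0 0 0;-70 2 0 0 0 0;-106 2 0 0 0 0;-142 2 0 0 0 0;-178 2 0 0 0 0;-214 0 0 0 0 0;-250 -2 0 0 0 0;-286 -5 0 0 0 0",
)

```text
time: 20.6
position: [0.4389, -0.1061, 0.328]
tool_rot: [0.695, 0.719, 0.0, -0.0]
ft_force: [0.3, 0.0, -1.0]
grip_width: 0.0136
grip_force: 25.0
```

move_arm(
  series="-36 0 0 0 0 0;-72 0 0 0 0 0;-108 0 0 0 0 0;-144 0 0 0 0 0;-178 0 0 0 0 0;-206 0 0 0 0 0;-220 0 0 0 0 0;-220 0 0 0 0 0",
)

```text
time: 21.27
position: [0.4465, -0.3271, 0.3276]
tool_rot: [0.696, 0.718, -0.0, -0.0]
ft_force: [-0.0, 0.1, -1.5]
grip_width: 0.0139
grip_force: 25.0
```

move_arm(
  series="2 28 0 0 0 0;4 58 0 0 0 0;6 86 0 0 0 0;6 108 0 0 0 0;6 108 0 0 0 0;6 108 0 0 0 0",
)

```text
time: 21.77
position: [0.5549, -0.3121, 0.3278]
tool_rot: [0.694, 0.72, 0.0, -0.001]
ft_force: [-0.8, -0.4, -1.1]
grip_width: 0.0137
grip_force: 25.0
```

```bash
python3 - <<'E'
from h import *
a=robot.camera('side');b=robot.camera('scene');w=robot.camera('wrist')
o=robot.get_obs()
I=[cv2.resize(c['img'][r:r+90,x:x+110,::-1],(440,360),interpolation=cv2.INTER_CUBIC) for c,r,x in((a,60,195),(b,150,90))]
cv2.imwrite('pics/i.png',cv2.hconcat(I)[:,:800])
for c in (a,b,w):
  for t in ['tag','rail_mid','collar_mid']:
    for r in robot.tip_of(c,t)[:2]: print(t,np.round(r['xyz'],3),round(r['p'],2),px(c,r['xyz']))
print(o['time'],o['position'],o['tool_rot'])
E
```

```text
tag [ 0.557 -0.31   0.294] 0.68 [247  91]
tag [0.256 0.305 0.014] 0.56 [334 275]
rail_mid [ 0.552 -0.239  0.17 ] 0.85 [248 129]
rail_mid [ 0.754 -0.281 -0.001] 0.73 [202 155]
collar_mid [ 0.549 -0.2    0.171] 0.55 [248 135]
tag [ 0.555 -0.316  0.298] 0.72 [122 189]
tag [0.259 0.304 0.017] 0.71 [302 168]
rail_mid [ 0.553 -0.234  0.172] 0.96 [158 213]
collar_mid [ 0.55  -0.195  0.172] 0.4 [170 211]
tag [ 0.551 -0.311  0.3  ] 0.67 [251 231]
rail_mid [ 0.553 -0.237  0.174] 0.71 [258 114]
collar_mid [ 0.549 -0.191  0.168] 0.97 [255  66]
21.9167 [ 0.5533736  -0.31350957  0.32844617] [ 6.95116662e-01  7.18896261e-01 -1.28800322e-04 -9.87534921e-04]
```

View pics/i.png

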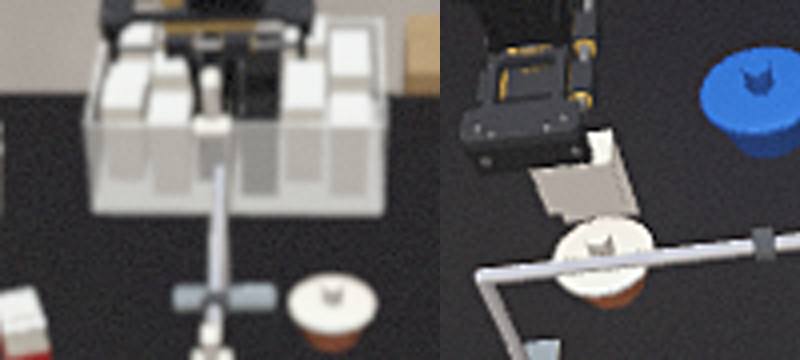

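move_arm(
  series="0 0 20 0 0 0;0 0 42 0 0 0;0 0 60 0 0 0;0 0 75 0 0 0;0 0 88 0 0 0;0 0 98 0 0 0;0 0 105 0 0 0;0 0 105 0 0 0",
)

```text
time: 23.03
position: [0.5537, -0.3143, 0.2221]
tool_rot: [0.695, 0.719, -0.0, -0.002]
ft_force: [-0.3, -0.1, -0.8]
grip_width: 0.0136
grip_force: 25.0
```

move_arm(
  series="0 0 5 0 0 0;0 0 9 0 0 0;0 0 12 0 0 0;0 0 13 0 0 0;0 0 13.5 0 0 0;0 0 13.5 0 0 0",
)

```text
time: 23.53
position: [0.5545, -0.3148, 0.2104]
tool_rot: [0.695, 0.719, 0.0, 0.0]
ft_force: [0.3, -0.5, -1.3]
grip_width: 0.0136
grip_force: 25.0
```

move_arm(
  series="0 0 0.5 0 0 0;0 0 1 0 0 0;0 0 1.5 0 0 0;0 0 1.5 0 0 0",
)

```text
time: 23.87
position: [0.5545, -0.3148, 0.209]
tool_rot: [0.695, 0.719, 0.0, 0.0]
ft_force: [-0.5, -0.5, -0.4]
grip_width: 0.0138
grip_force: 25.0
```

```bash
python3 - <<'E'
from h import *
for n in ('scene','side','wrist'):
  c=robot.camera(n)
  for t in ['tag','collar_mid','old_tag']:
    for r in robot.tip_of(c,t)[:1]: print(n,t,np.round(r['xyz'],3),round(r['p'],2),px(c,r['xyz']))
o=robot.get_obs();print(o['time'],o['position'],o['ft_force'])
E
```

```text
scene tag [0.647 0.313 0.165] 0.73 [333 221]
scene collar_mid [ 0.55  -0.198  0.171] 0.42 [170 211]
scene old_tag [ 0.543 -0.093  0.173] 0.82 [202 206]
side tag [0.256 0.306 0.015] 0.88 [334 276]
side collar_mid [ 0.55  -0.194  0.17 ] 0.36 [248 137]
side old_tag [ 0.546 -0.091  0.173] 0.7 [248 154]
wrist tag [ 0.55  -0.312  0.181] 0.61 [248 230]
wrist collar_mid [ 0.552 -0.192  0.169] 0.81 [258  28]
wrist old_tag [ 0.549 -0.193  0.167] 0.58 [253  30]
24.4667 [ 0.55450979 -0.31480844  0.20893017] [-0.27941101 -0.32420692  1.22710155]
```

move_arm(
  series="6 0 0 0 0 0;16 0 0 0 0 0;27 0 0 0 0 0;38 0 0 0 0 0;49 0 0 0 0 0;59 0 0 0 0 0;66 0 0 0 0 0;70 0 0 0 0 0",
)

```text
time: 25.13
position: [0.552, -0.2432, 0.2089]
tool_rot: [0.695, 0.719, -0.0, -0.0]
ft_force: [0.2, -0.8, 1.3]
grip_width: 0.0135
grip_force: 25.0
```

move_arm(
  series="0 0 0 0 0 0;0 0 0 0 0 0;0 0 0 0 0 0",
  newtons=5,
)

```text
time: 25.38
position: [0.5521, -0.2442, 0.2089]
tool_rot: [0.695, 0.719, 0.0, -0.001]
ft_force: [-0.3, 2.4, 4.8]
grip_width: 0.0142
grip_force: 5.0
```

```bash
python3 - <<'E'
from h import *
for n in ('scene','side','wrist'):
  c=robot.camera(n)
  if n=='wrist':save('j',c)
  for t in ['tag','collar_mid','old_tag']:
    for r in robot.tip_of(c,t)[:1]: print(n,t,np.round(r['xyz'],3),round(r['p'],2),px(c,r['xyz']))
o=robot.get_obs();print(o['time'],o['position'],o['ft_force'],o['moment'])
E
```

```text
scene tag [ 0.552 -0.247  0.178] 0.58 [153 212]
scene collar_mid [0.496 0.099 0.02 ] 0.6 [259 218]
scene old_tag [ 0.546 -0.09   0.178] 0.78 [203 206]
side tag [0.256 0.305 0.017] 0.57 [334 275]
side collar_mid [ 0.549 -0.197  0.167] 0.44 [248 137]
side old_tag [ 0.543 -0.088  0.176] 0.64 [248 154]
wrist tag [ 0.55  -0.242  0.18 ] 0.88 [252 231]
wrist collar_mid [ 0.548 -0.19   0.169] 0.61 [251 148]
25.9833 [ 0.55210531 -0.24479604  0.20884802] [-0.36977399  2.6857297   4.41994836] [0.48452749 0.02460873 0.01667262]
```

View pics/j.png

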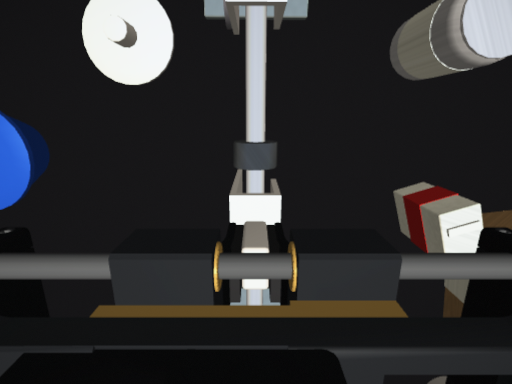

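```bash
python3 - <<'E'
from h import *
c=robot.camera('wrist')
g=c['img'][135:225,250:262].mean((1,2)).astype(int); print(list(enumerate(g,135)))
for v in (142,167): print('collar',v,ray(c,(255,v),.184)[1].round(4))
for v in (191,195,220,222): print('roof',v,ray(c,(255,v),.182)[1].round(4))
E
```

```text
[(135, np.int64(208)), (136, np.int64(208)), (137, np.int64(208)), (138, np.int64(209)), (139, np.int64(208)), (140, np.int64(208)), (141, np.int64(185)), (142, np.int64(108)), (143, np.int64(53)), (144, np.int64(73)), (145, np.int64(74)), (146, np.int64(73)), (147, np.int64(73)), (148, np.int64(73)), (149, np.int64(73)), (150, np.int64(73)), (151, np.int64(72)), (152, np.int64(73)), (153, np.int64(73)), (154, np.int64(73)), (155, np.int64(73)), (156, np.int64(72)), (157, np.int64(72)), (158, np.int64(73)), (159, np.int64(73)), (160, np.int64(73)), (161, np.int64(73)), (162, np.int64(74)), (163, np.int64(74)), (164, np.int64(74)), (165, np.int64(74)), (166, np.int64(74)), (167, np.int64(75)), (168, np.int64(75)), (169, np.int64(89)), (170, np.int64(160)), (171, np.int64(209)), (172, np.int64(209)), (173, np.int64(208)), (174, np.int64(209)), (175, np.int64(209)), (176, np.int64(208)), (177, np.int64(208)), (178, np.int64(208)), (179, np.int64(208)), (180, np.int64(209)), (181, np.int64(209)), (182, np.int64(209)), (183, np.int64(209)), (184, np.int64(209)), (185, np.int64(209)), (186
[... 258 characters left out ...]
, (198, np.int64(248)), (199, np.int64(248)), (200, np.int64(248)), (201, np.int64(247)), (202, np.int64(247)), (203, np.int64(247)), (204, np.int64(247)), (205, np.int64(247)), (206, np.int64(247)), (207, np.int64(247)), (208, np.int64(247)), (209, np.int64(247)), (210, np.int64(247)), (211, np.int64(247)), (212, np.int64(247)), (213, np.int64(247)), (214, np.int64(247)), (215, np.int64(247)), (216, np.int64(247)), (217, np.int64(247)), (218, np.int64(247)), (219, np.int64(247)), (220, np.int64(237)), (221, np.int64(172)), (222, np.int64(116)), (223, np.int64(117)), (224, np.int64(117))]
collar 142 -0.1853
collar 167 -0.1999
roof 191 -0.2151
roof 195 -0.2177
roof 220 -0.234
roof 222 -0.2354
```

move_arm(
  series="0 0 -0.3 0 0 0;3 0 -0.3 0 0 0;6 0 -0.3 0 0 0;9 0 -0.3 0 0 0;12 0 -0.3 0 0 0;13 0 -0.3 0 0 0;13 0 -0.3 0 0 0;13 0 -0.3 0 0 0",
)

```text
time: 26.7
position: [0.5515, -0.2313, 0.2089]
tool_rot: [0.695, 0.719, 0.0, -0.0]
ft_force: [0.4, 0.6, 1.7]
grip_width: 0.0139
grip_force: 5.0
```

move_arm(
  series="0 0 0 0 0 0;0.5 0 0 0 0 0;0.5 0 0 0 0 0",
)

```text
time: 26.95
position: [0.5515, -0.2313, 0.2089]
tool_rot: [0.695, 0.719, -0.0, -0.0]
ft_force: [-0.1, 0.4, 1.1]
grip_width: 0.0138
grip_force: 5.0
```

```bash
cat > gap.py <<'E'
from h import *
c=robot.camera('wrist')
g=c['img'][135:225,250:262].mean((1,2)).astype(int); print(list(g))
d=np.where(g<100)[0]+135; w=np.where(g>235)[0]+135
print('collar',ray(c,(255,d[0]),.184)[1].round(4),ray(c,(255,d[-1]),.184)[1].round(4),'roof',ray(c,(255,w[0]-.5),.182)[1].round(4))
o=robot.get_obs();print(o['time'],o['position'],o['ft_force'])
E
python3 gap.py
```

```text
[np.int64(198), np.int64(198), np.int64(198), np.int64(198), np.int64(198), np.int64(198), np.int64(198), np.int64(198), np.int64(198), np.int64(198), np.int64(198), np.int64(198), np.int64(198), np.int64(198), np.int64(198), np.int64(198), np.int64(198), np.int64(198), np.int64(198), np.int64(198), np.int64(198), np.int64(198), np.int64(198), np.int64(198), np.int64(198), np.int64(198), np.int64(198), np.int64(198), np.int64(188), np.int64(132), np.int64(31), np.int64(47), np.int64(66), np.int64(69), np.int64(68), np.int64(68), np.int64(68), np.int64(68), np.int64(68), np.int64(68), np.int64(68), np.int64(68), np.int64(68), np.int64(68), np.int64(68), np.int64(68), np.int64(68), np.int64(68), np.int64(69), np.int64(69), np.int64(69), np.int64(69), np.int64(69), np.int64(69), np.int64(70), np.int64(70), np.int64(90), np.int64(133), np.int64(139), np.int64(111), np.int64(198), np.int64(244), np.int64(244), np.int64(244), np.int64(243), np.int64(243), np.int64(243), np.int64(243), np.int64(243), np.int64(243), np.int64(243), np.int64(243), np.int64(243), np.int64(243), np.int64(243), np.int64(243), np.int64(243), np.int64(243), np.int64(243), np.int64(243), np.int64(243), np.int64(243), np.int64(243), np.int64(243), np.int64(243), np.int64(231), np.int64(163), np.int64(109), np.int64(109), np.int64(109)]
collar -0.1851 -0.201 roof -0.2044
27.0 [ 0.55154635 -0.23124326  0.20892739] [-0.30507606 -0.15605877  1.42974155]
```

move_arm(
  series="0.5 0 0 0 0 0;1 0 0 0 0 0;1 0 0 0 0 0",
)

```text
time: 27.25
position: [0.5515, -0.2302, 0.2089]
tool_rot: [0.695, 0.719, -0.0, -0.0]
ft_force: [-0.3, -0.1, 0.7]
grip_width: 0.0139
grip_force: 5.0
```

move_arm(
  series="0.3 0 0 0 0 0;0.6 0 0 0 0 0;0.6 0 0 0 0 0",
)

```text
time: 27.5
position: [0.5515, -0.2295, 0.2089]
tool_rot: [0.695, 0.719, 0.0, -0.0]
ft_force: [0.2, 0.3, 0.2]
grip_width: 0.0143
grip_force: 5.0
```

```bash
python3 gap.py | tail -2
```

```text
collar -0.1846 -0.2012 roof -0.2027
27.55 [ 0.5514592  -0.22950514  0.20891347] [-0.2781666  -0.02475934 -0.55127758]
```

move_arm(
  series="0.3 0 0 0 0 0;0.5 0 0 0 0 0;0.5 0 0 0 0 0",
)

```text
time: 27.8
position: [0.5515, -0.229, 0.2089]
tool_rot: [0.695, 0.719, 0.0, -0.0]
ft_force: [-0.4, -0.5, -0.4]
grip_width: 0.0135
grip_force: 5.0
```

move_arm(
  series="0.2 0 0 0 0 0;0.4 0 0 0 0 0;0.4 0 0 0 0 0",
)

```text
time: 28.05
position: [0.5515, -0.2289, 0.209]
tool_rot: [0.695, 0.719, -0.0, 0.0]
ft_force: [-0.5, -0.2, -1.7]
grip_width: 0.0139
grip_force: 5.0
```

```bash
python3 gap.py
```

```text
[np.int64(198), np.int64(198), np.int64(198), np.int64(198), np.int64(198), np.int64(198), np.int64(198), np.int64(198), np.int64(198), np.int64(198), np.int64(198), np.int64(198), np.int64(198), np.int64(198), np.int64(198), np.int64(198), np.int64(198), np.int64(198), np.int64(198), np.int64(198), np.int64(198), np.int64(198), np.int64(198), np.int64(198), np.int64(198), np.int64(198), np.int64(198), np.int64(198), np.int64(198), np.int64(198), np.int64(198), np.int64(198), np.int64(166), np.int64(77), np.int64(32), np.int64(50), np.int64(68), np.int64(69), np.int64(68), np.int64(68), np.int64(68), np.int64(68), np.int64(68), np.int64(68), np.int64(68), np.int64(68), np.int64(68), np.int64(68), np.int64(68), np.int64(68), np.int64(68), np.int64(68), np.int64(69), np.int64(69), np.int64(69), np.int64(69), np.int64(69), np.int64(70), np.int64(70), np.int64(70), np.int64(153), np.int64(230), np.int64(243), np.int64(244), np.int64(244), np.int64(244), np.int64(244), np.int64(243), np.int64(243), np.int64(243), np.int64(243), np.int64(243), np.int64(243), np.int64(243), np.int64(243), np.int64(243), np.int64(243), np.int64(243), np.int64(243), np.int64(243), np.int64(243), np.int64(243), np.int64(243), np.int64(243), np.int64(243), np.int64(231), np.int64(162), np.int64(109), np.int64(109), np.int64(109)]
collar -0.1846 -0.2006 roof -0.2028
28.1 [ 0.55146106 -0.2289265   0.20895757] [-0.45599423 -0.452469   -1.63710467]
```

move_arm(
  series="0.2 0 0 0 0 0;0.4 0 0 0 0 0;0.4 0 0 0 0 0;0.4 0 0 0 0 0",
)

```text
time: 28.43
position: [0.5515, -0.2288, 0.2091]
tool_rot: [0.695, 0.719, -0.0, 0.0]
ft_force: [-0.2, -2.1, -1.0]
grip_width: 0.0137
grip_force: 5.0
```

```bash
python3 gap.py
```

```text
[np.int64(198), np.int64(198), np.int64(198), np.int64(198), np.int64(198), np.int64(198), np.int64(198), np.int64(198), np.int64(198), np.int64(198), np.int64(198), np.int64(198), np.int64(198), np.int64(198), np.int64(198), np.int64(198), np.int64(198), np.int64(198), np.int64(198), np.int64(198), np.int64(198), np.int64(198), np.int64(198), np.int64(198), np.int64(198), np.int64(198), np.int64(198), np.int64(198), np.int64(198), np.int64(198), np.int64(198), np.int64(198), np.int64(178), np.int64(109), np.int64(32), np.int64(47), np.int64(66), np.int64(69), np.int64(68), np.int64(68), np.int64(68), np.int64(68), np.int64(68), np.int64(68), np.int64(68), np.int64(68), np.int64(68), np.int64(68), np.int64(68), np.int64(68), np.int64(68), np.int64(68), np.int64(68), np.int64(69), np.int64(69), np.int64(69), np.int64(69), np.int64(69), np.int64(69), np.int64(70), np.int64(132), np.int64(222), np.int64(244), np.int64(244), np.int64(244), np.int64(244), np.int64(244), np.int64(244), np.int64(244), np.int64(243), np.int64(243), np.int64(243), np.int64(243), np.int64(243), np.int64(243), np.int64(243), np.int64(243), np.int64(243), np.int64(243), np.int64(243), np.int64(243), np.int64(243), np.int64(243), np.int64(243), np.int64(243), np.int64(237), np.int64(190), np.int64(108), np.int64(108), np.int64(108)]
collar -0.1851 -0.2005 roof -0.2027
28.4833 [ 0.5514994  -0.2287472   0.20912195] [-0.38205814 -2.37558183 -0.69559473]
```

move_arm(
  series="-0.2 0 0.3 0 0 0;-0.2 0 0.3 0 0 0",
)

```text
time: 28.65
position: [0.5516, -0.2288, 0.209]
tool_rot: [0.695, 0.719, -0.0, 0.0]
ft_force: [-1.7, -2.1, 0.4]
grip_width: 0.0141
grip_force: 5.0
```

move_arm(
  series="0 0 0 0 0 0;0 0 0 0 0 0;0 0 0 0 0 0;0 0 0 0 0 0;0 0 0 0 0 0;0 0 -15 0 0 0;0 0 -45 0 0 0;0 0 -45 0 0 0",
  jaw=0.6,
)

```text
time: 29.32
position: [0.5542, -0.2299, 0.2586]
tool_rot: [0.695, 0.719, 0.001, 0.005]
ft_force: [0.9, -1.0, 0.7]
grip_width: 0.051
grip_force: 0.0
```

```bash
python3 - <<'E'
from h import *
import time
for n in ('wrist','scene'):
  c=robot.camera(n)
  if n=='wrist':save('k',c)
  for t in ['tag','collar_mid','old_tag','rail_mid','scanner_grip']:
    for r in robot.tip_of(c,t)[:2]: print(n,t,np.round(r['xyz'],3),round(r['p'],2),px(c,r['xyz']))
o=robot.get_obs();print(o['time'],o['position'],o['ft_force'],o['q'])
E
```

```text
wrist tag [ 0.548 -0.226  0.18 ] 0.78 [247 204]
wrist collar_mid [ 0.55  -0.191  0.168] 0.73 [251 160]
wrist old_tag [ 0.546 -0.093  0.176] 0.77 [249  21]
scene tag [ 0.553 -0.231  0.18 ] 0.69 [159 211]
scene tag [0.26  0.304 0.02 ] 0.53 [302 168]
scene collar_mid [ 0.552 -0.199  0.173] 0.51 [169 211]
scene old_tag [ 0.546 -0.093  0.179] 0.51 [202 205]
scene rail_mid [ 0.552 -0.235  0.171] 0.89 [158 213]
scene scanner_grip [0.642 0.311 0.224] 0.86 [335 208]
29.9167 [ 0.55141256 -0.22850064  0.25332302] [-0.25767116 -0.16838611  0.28484674] [-5.79908476e-01  4.79899570e-01  1.49522603e+00  5.20266757e-06
  1.16728703e+00 -6.13040586e-01]
```

View pics/k.png

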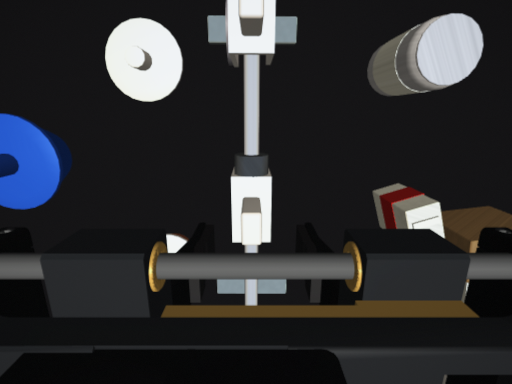

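move_arm(
  series="0 0 -35 0 0 7;25 5 -52 0 0 14;60 12 -52 0 0 21;96 20 -52 0 0 28;132 27 -52 0 0 35;168 34 -52 0 0 42;204 42 -52 0 0 49;240 49 -52 0 0 56",
)

```text
time: 30.58
position: [0.5925, 0.0131, 0.3058]
tool_rot: [0.951, 0.309, 0.0, 0.0]
ft_force: [0.5, -0.5, -0.2]
grip_width: 0.052
grip_force: 0.0
```

move_arm(
  series="24 -24 0 0 0 6;52 -52 0 0 0 11.8;80 -79 0 0 0 11.8;109 -107 0 0 0 11.8;137 -135 0 0 0 11.8;166 -163 0 0 0 11.8;194 -191 0 0 0 11.8;219 -216 0 0 0 11.8",
)

```text
time: 31.25
position: [0.6408, 0.3178, 0.3055]
tool_rot: [0.977, 0.213, -0.0, -0.0]
ft_force: [0.9, -0.4, -0.1]
grip_width: 0.0522
grip_force: 0.0
```

```bash
python3 - <<'E'
from h import *
for n in ('wrist','side','scene'):
  c=robot.camera(n)
  for t in ['scanner_grip','big_bowl','scanner_pivot']:
    for r in robot.tip_of(c,t)[:2]: print(n,t,np.round(r['xyz'],3),round(r['p'],2),px(c,r['xyz']))
o=robot.get_obs();print(o['time'],o['position'],o['tool_rot'],o['q'])
E
```

```text
wrist scanner_grip [0.641 0.313 0.235] 0.96 [261 215]
wrist scanner_pivot [0.72  0.109 0.19 ] 0.74 [487 213]
side scanner_grip [0.64  0.309 0.226] 0.62 [206 233]
side big_bowl [0.501 0.096 0.02 ] 0.6 [259 222]
side scanner_pivot [0.647 0.31  0.166] 0.39 [206 246]
scene scanner_grip [0.641 0.312 0.223] 0.84 [335 208]
scene big_bowl [0.497 0.095 0.017] 0.91 [258 219]
scene big_bowl [ 0.263 -0.222  0.001] 0.58 [172 183]
scene scanner_pivot [0.496 0.098 0.02 ] 0.62 [259 218]
scene scanner_pivot [0.717 0.103 0.191] 0.56 [271 241]
31.85 [0.64123079 0.31404837 0.30604571] [ 9.77400225e-01  2.11397247e-01  6.86978431e-05 -1.54668436e-06] [ 2.99330403e-01  6.03765412e-01  1.10997243e+00 -8.85473951e-06
  1.42771767e+00  1.44411940e+00]
```

move_arm(
  series="2 1 25 0 0 0;2 1 50 0 0 0;2 1 72 0 0 0;2 1 72 0 0 0;2 1 72 0 0 0",
)

```text
time: 32.27
position: [0.6426, 0.3144, 0.2325]
tool_rot: [0.977, 0.212, -0.002, 0.0]
ft_force: [0.4, 0.6, 0.2]
grip_width: 0.0524
grip_force: 0.0
```

move_arm(
  series="0 0 0 0 0 0;0 0 0 0 0 0;0 0 0 0 0 0;0 0 0 0 0 0;0 0 0 0 0 0;0 0 0 0 0 0;0 0 0 0 0 0;0 0 0 0 0 0",
  jaw=0,
  newtons=12,
)

```text
time: 32.93
position: [0.6436, 0.3147, 0.2343]
tool_rot: [0.977, 0.212, 0.0, 0.0]
ft_force: [0.2, -0.5, 2.4]
grip_width: 0.0175
grip_force: 12.0
```

move_arm(
  series="-25.4 -0.7 0 0 0 -6.6;-50.7 1.5 0 0 0 -13.2;-75.6 6.6 0 0 0 -19.8;-99.8 14.5 0 0 0 -26.4;-122.9 25.2 0 0 0 -33;-122.9 25.2 0 0 0 -33",
)

```text
time: 33.43
position: [0.5401, 0.2376, 0.2343]
tool_rot: [0.876, 0.482, -0.001, 0.002]
ft_force: [2.2, -2.0, -3.8]
grip_width: 0.0178
grip_force: 12.0
```

move_arm(
  series="-25.4 -0.7 0 0 0 -6.6;-50.7 1.5 0 0 0 -13.2;-75.6 6.6 0 0 0 -19.8;-99.8 14.5 0 0 0 -26.4;-122.9 25.2 0 0 0 -33;-122.9 25.2 0 0 0 -33;-122.9 25.2 0 0 0 -33",
)

```text
time: 34.02
position: [0.4981, 0.1231, 0.2342]
tool_rot: [0.705, 0.709, 0.001, 0.001]
ft_force: [1.9, -0.6, 1.1]
grip_width: 0.0177
grip_force: 12.0
```

```bash
python3 - <<'E'
from h import *
for n in ('side','scene'):
 for i in (0,1):
  c=robot.camera(n)
  for t in ['scanner_grip','scanner_head','big_bowl','pan','scanner_pivot']:
    for r in robot.tip_of(c,t)[:2]:
      if r['xyz'][1]>0: print(n,t,np.round(r['xyz'],3),round(r['p'],2),px(c,r['xyz']))
o=robot.get_obs();print(o['time'],o['position'],o['tool_rot'],o['ft_force'])
E
```

```text
side scanner_grip [0.497 0.119 0.232] 0.71 [259 184]
side scanner_head [0.5   0.123 0.168] 0.59 [258 199]
side big_bowl [0.504 0.098 0.021] 0.96 [258 222]
side pan [0.502 0.101 0.021] 0.91 [259 223]
side scanner_pivot [0.72  0.102 0.188] 0.76 [191 189]
side scanner_grip [0.497 0.123 0.231] 0.63 [259 185]
side scanner_grip [0.68  0.321 0.001] 0.54 [201 279]
side scanner_head [0.504 0.124 0.164] 0.72 [257 200]
side big_bowl [0.503 0.096 0.02 ] 0.6 [258 222]
side pan [0.499 0.099 0.021] 0.7 [260 222]
side scanner_pivot [0.721 0.106 0.189] 0.82 [190 190]
scene scanner_grip [0.497 0.122 0.223] 0.81 [267 179]
scene scanner_head [0.504 0.123 0.162] 0.82 [267 193]
scene scanner_head [0.494 0.1   0.019] 0.54 [260 218]
scene big_bowl [0.496 0.098 0.019] 0.66 [259 218]
scene pan [0.496 0.1   0.022] 0.81 [260 218]
scene scanner_pivot [0.714 0.108 0.189] 0.7 [272 240]
scene scanner_pivot [0.496 0.124 0.225] 0.2 [267 178]
scene scanner_grip [0.496 0.122 0.224] 0.98 [267 179]
scene scanner_head [0.499 0.124 0.164] 0.67 [267 192]
scene big_bowl [0.496 0.098 0.02 ] 0.91 [259 218]
scene big_bowl [ 0.412  0.294 -0.002] 0.48 [307 200]
scene pan [0.495 0.1   0.02 ] 0.98 [260 218]
scene scanner_pivot [0.716 0.106 0.189] 0.71 [271 241]
scene scanner_pivot [0.496 0.103 0.02 ] 0.39 [260 218]
35.2167 [0.49813443 0.12408899 0.23416494] [0.70406262 0.71013668 0.00101128 0.00083756] [5.33835563 0.46275655 2.90984216]
```

move_arm(
  series="-12.5 0 0 0 0 -3.2;-25 0 0 0 0 -6.5;-25 0 0 0 0 -6.5;-25 0 0 0 0 -6.5",
)

```text
time: 35.55
position: [0.4977, 0.0987, 0.2341]
tool_rot: [0.663, 0.748, 0.0, 0.0]
ft_force: [3.6, 0.3, 4.6]
grip_width: 0.0176
grip_force: 12.0
```

move_arm(
  series="0 0 0 0 0 0;0 0 0 0 0 0;0 0 0 0 0 0;0 0 0 0 0 0;0 0 0 0 0 0;0 0 -15 0 0 0;0 0 -50 0 0 0;0 0 -80 0 0 0",
  jaw=0.6,
)

```text
time: 36.22
position: [0.4959, 0.0992, 0.3137]
tool_rot: [0.663, 0.749, -0.001, -0.002]
ft_force: [0.8, -0.6, 0.2]
grip_width: 0.0513
grip_force: 0.0
```

```bash
python3 - <<'E'
from h import *
I=[]
for n in ('side','scene'):
 for i in (0,1):
  c=robot.camera(n)
  for t in ['scanner_grip','scanner_head','big_bowl','tag','collar_mid']:
    for r in robot.tip_of(c,t)[:2]:
      print(n,t,np.round(r['xyz'],3),round(r['p'],2),px(c,r['xyz']))
 r,x=(110,170) if n=='side' else (160,130)
 I.append(cv2.resize(c['img'][r:r+130,x:x+130,::-1],(400,400)))
cv2.imwrite('pics/l.png',cv2.hconcat(I))
o=robot.get_obs();print(o['time'],o['position'],o['ft_force'])
E
```

```text
side scanner_grip [0.496 0.097 0.231] 0.96 [260 179]
side scanner_head [0.501 0.097 0.163] 0.67 [258 194]
side scanner_head [0.498 0.094 0.23 ] 0.38 [259 179]
side big_bowl [ 0.262 -0.222  0.001] 0.7 [320 165]
side big_bowl [0.501 0.097 0.022] 0.63 [259 222]
side tag [0.257 0.305 0.015] 0.83 [334 276]
side tag [ 0.554 -0.229  0.179] 0.59 [247 129]
side scanner_grip [0.494 0.1   0.233] 0.86 [260 180]
side scanner_head [0.5   0.098 0.164] 0.61 [259 194]
side scanner_head [0.72  0.105 0.191] 0.26 [191 189]
side big_bowl [0.503 0.099 0.022] 0.95 [258 222]
side big_bowl [ 0.258 -0.22   0.004] 0.71 [321 165]
side tag [0.257 0.306 0.014] 0.82 [334 276]
side tag [ 0.553 -0.23   0.176] 0.4 [248 129]
scene scanner_grip [0.497 0.099 0.228] 0.73 [260 179]
scene scanner_grip [ 0.421 -0.1    0.003] 0.63 [204 210]
scene scanner_head [0.497 0.098 0.162] 0.72 [259 192]
scene scanner_head [ 0.411  0.295 -0.001] 0.32 [307 199]
scene big_bowl [0.497 0.099 0.018] 0.9 [259 219]
scene big_bowl [ 0.262 -0.222  0.   ] 0.65 [172 183]
scene tag [ 0.554 -0.236  0.18 ] 0.87 [157 211]
scene tag [0.259 0.305 0.02 ] 0.64 [302 168]
scene collar_mid [ 0.41   0.293 -0.   ] 0.58 [306 199]
scene collar_mid [ 0.551 -0.199  0.171] 0.42 [169 211]
scene scanner_grip [0.496 0.096 0.229] 0.69 [259 178]
scene scanner_head [0.5   0.1   0.166] 0.93 [260 192]
scene big_bowl [ 0.265 -0.221  0.002] 0.91 [172 183]
scene big_bowl [0.495 0.096 0.021] 0.78 [258 218]
scene tag [ 0.554 -0.234  0.178] 0.96 [158 212]
scene tag [0.262 0.307 0.019] 0.87 [303 168]
scene collar_mid [ 0.553 -0.196  0.172] 0.63 [170 212]
scene collar_mid [ 0.761 -0.278  0.002] 0.41 [151 299]
37.4167 [0.49726374 0.09900398 0.3137863 ] [-0.04918299 -0.32324741  0.43454489]
```

View pics/l.png

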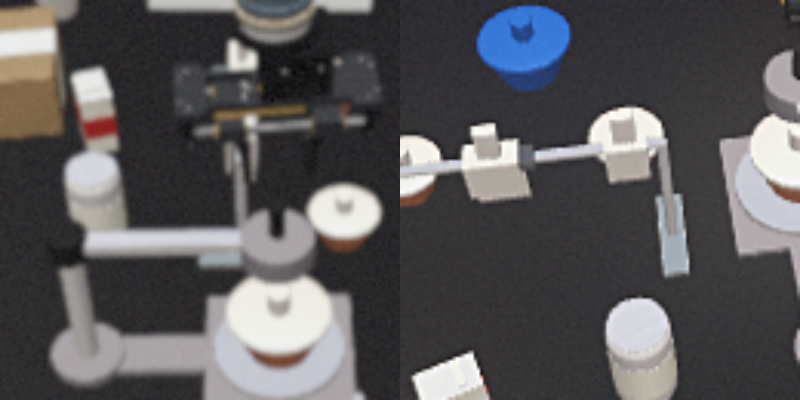

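The head (left crop px 277,245) is over the bowl (278,310), which stands in the middle of the pan. The tag (right crop px 495,165) rests against the collar, and the gripper is clear of everything. Handing in.

```bash
python3 -c "
from rig import robot
print(robot.hand_in())"
```

```text
the job is handed in; nothing more can be done
None
```

The job is handed in at about 37 s. The bowl is centred on the pan, the tag rests against the collar, and the scanner head is back over the bowl; my camera checks agreed to within a few millimetres, but the hand-in returned no verdict.

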